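Complete the set on the shuffling-disc board

ROBOT

A 7-joint arm with a two-finger parallel gripper is mounted at the origin on the work surface. World frame = base frame: x ahead of the robot, y to its left, z up, the work surface at z = 0. Lengths are in mm, angles in rad, forces in N, time in s.
With the tool pointing down it reaches from about 400 to 850 mm from the base axis. Payload 4.4 kg.
Tool frame: the origin (TCP) lies at the very end of the fingers, on their centre line; the grasp point (between the pads) lies 19 mm behind it; z points along the fingers, y is the line along which they close (so a half turn about z gives the same grasp; the last joint's range is limited). The gripper opens to 94 mm and grips with 3 to 60 N. Pads are 16 mm wide; open, the fingers measure 119 mm over their backs; the gripper's body (75 mm by 177 mm) begins 78 mm behind the grasp point.
Start: joints at [-1.336, 0.628, 0.038, 1.517, -0.027, 0.996, -0.02], TCP at [192.56, 620.837, 205.478] pointing down, gripper open.
Joint ranges: [-3.06, 3.06], [-0.37, 2.12], [-1.25, 1.32], [0.18, 2.47], [-1.1, 4.24], [0.23, 1.98], [-2.94, 2.94]. Speed limits (rad/s): [2.57, 2.57, 3.14, 3.14, 3.14, 3.14, 3.14].

INTERFACE

Orientations are given as a rotation vector (axis times angle).
In Python, from bench import readout, viewer, job gives the robot as it stands.
- The arm moves only by the shell command python3 -m handwheel 'ROWS' [OPENING]. ROWS is JSON, one flat list of numbers, 6 for each row, row after row: the shift along the tool's x, y, z in m, then the turn, a rotation vector about the tool's x, y, z in rad. In form: [dx, dy, dz, ax, ay, az, dx, dy, dz, ax, ay, az, ...]. A call has 1 to 10 rows; each row shifts and turns the commanded pose from where the row before left it, along the tool's axes as they then stand; what a row does not reach is not made up. A row lasts 1/10 s, in which the tool goes at most 50 mm and 8.59 degrees, less where a joint would pass 70% of its speed; a pose out of reach is approached as far as the arm can. A call with a gripper value outside its range is refused whole. OPENING is the finger opening in m, from 0 to 0.094, set as the call begins (- or left out, the last holds). The fingers move at their own pace and stop on an object; the grip force is fixed at half the most. Time passes only in rows, so rows that do not move let the fingers close. It gives the time, the measured TCP pose, the force, the opening and the grip force at its end, in the units of the state.
- readout.state(): the state, without advancing time (a new reading comes with each control period).
- viewer.snapshot(name): name is "side" or "top" or "wrist"; returns (picture, depth): 384x512x3 uint8, red, green, blue; 384x512 float32, mm along the optical axis (not along the pixel's ray), 0 where there is no reading.
- viewer.camera_params(name): a dict with "fx", "fy", "cx", "cy" (pixels), "dist" ([k1, k2, p1, p2, k3] as OpenCV has them; the pictures are not rectified), "position" and "attitude" of the camera in the world; the wrist camera has in their place "mount" (4x4, takes a point from camera to tool coordinates, whose origin is the TCP and whose axes are the flange's). Camera axes: x right, y up, looking along -z (the intrinsics and any distortion apply to the point x, -y, -z); pixel columns grow to the right and rows downward; lengths in mm; the calibration is good to about 2 mm. A picture is of the moment at which its call begins: read the wrist's pose just before it. camera_params takes no time and is no camera call.
- job.finish_job(): hands the job in; it is judged then, once.
The state is a dict: "clock": time; "joint_pos": joint angles; "joint_velocities": joint speeds; "joint_efforts": joint torques, N m; "tool_pos": TCP position; "eef_rot": TCP orientation; "wrist_force": force on the tool from outside, world axes, zero at the start; "torque": the same for the moment, N m; "finger_gap": finger opening in mm; "gripper_force": force on a finger pad.
Only numpy, scipy, OpenCV 4.12 (cv2) and the standard library are available. Lean on these libraries where they do the work, as an engineer would, in place of code of your own. Each camera call takes 0.05 s, during which the arm holds its last target. There are 200 camera calls.

TASK

On the wooden shuffling-disc board three discs have stopped short of the four gates, and one disc has already scored: it lies in the compartment behind one gate. Complete the set: with your fingertips push one of the three discs through each of the other gates, far enough that it no longer sticks out in front of the gate board. Keep the discs flat on the board, do not pick any up, leave the scored disc where it lies, and leave the mug, the hand-gel bottle and the biscuit plate alone.

Things in the scene. Friction and masses are not known exactly. Their poses are not given: they have to be found in the camera images.
- board: Long low wooden game board, fixed, lying roughly across in front of the robot. Origin: at table level below the middle of the gate board's front face. x: the way discs travel through the gates, y across, z up. Floor at z = 10 mm, 280 mm wide, from x = -930 to +250 mm. Side rails 12 mm thick, top at z = 42 mm. Gate board 14 mm thick (x = 0 to 14 mm), top at z = 54 mm, fills the width.
- gate1 (a point): Gateway in the gate board, 50 mm wide, 26 mm from the floor to the underside of the crossbar. Point: middle of its sill, at floor level, on the front face; axes as the board's. A disc no longer sticks out once its centre is 20 mm past this face. Centred at board y = +105 mm. Posts between gateways are 20 mm wide, 10 mm at the rails.
- gate2 (a point): Gateway in the gate board, 50 mm wide, 26 mm from the floor to the underside of the crossbar. Point: middle of its sill, at floor level, on the front face; axes as the board's. A disc no longer sticks out once its centre is 20 mm past this face. Centred at board y = +35 mm.
- gate3 (a point): Gateway in the gate board, 50 mm wide, 26 mm from the floor to the underside of the crossbar. Point: middle of its sill, at floor level, on the front face; axes as the board's. A disc no longer sticks out once its centre is 20 mm past this face. Centred at board y = -35 mm.
- gate4 (a point): Gateway in the gate board, 50 mm wide, 26 mm from the floor to the underside of the crossbar. Point: middle of its sill, at floor level, on the front face; axes as the board's. A disc no longer sticks out once its centre is 20 mm past this face. Centred at board y = -105 mm.
- end_wall (a point): Middle of the end wall's foot, at floor level, board x = +250 mm. From the gate board to here run the four compartments, open above, parted by dividers 8 mm thick with their tops at board z = 32 mm; a felt stop 4 mm thick is on the wall in each.
- disc_a: A round dark wooden playing disc, 40 mm in diameter and 14 mm thick, about 15 g, lying flat on the board's floor, a shallow dish turned in its top. Origin: centre of its underside, z up. Starts 70 to 210 mm in front of the gate board, on the -y side of the board. All discs are alike; any of them may go through any empty gate.
- disc_b: A round dark wooden playing disc, 40 mm in diameter and 14 mm thick, about 15 g, lying flat on the board's floor, a shallow dish turned in its top. Origin: centre of its underside, z up. Starts 70 to 210 mm in front of the gate board, near the board's middle line.
- disc_c: A round dark wooden playing disc, 40 mm in diameter and 14 mm thick, about 15 g, lying flat on the board's floor, a shallow dish turned in its top. Origin: centre of its underside, z up. Starts 70 to 210 mm in front of the gate board, on the +y side of the board.
- disc_scored: A round dark wooden playing disc, 40 mm in diameter and 14 mm thick, about 15 g, lying flat on the board's floor, a shallow dish turned in its top. Origin: centre of its underside, z up. It has already scored: it starts well inside the compartment behind one of the four gates, a different one each time, and stays there.
- mug: White mug, 80 mm wide and 92 mm tall, standing beside the board's far rail beyond the gates. Origin: centre of its underside. Bystander.
- pump_bottle: Hand-gel pump bottle, 58 mm wide and 165 mm tall, standing behind the board's end wall. Origin: centre of its underside. Bystander.
- biscuit_plate: White plate of crescent biscuits, 140 mm wide and about 25 mm high, beside the far rail. Origin: centre of its underside. Bystander.

How it is judged (in metres and radians):
At the end, for the whole second after the job is handed in: Behind each of the four gates lies one disc, flat, at rest and sticking out at most 4 mm in front of the gate board (its centre 16 mm or more past the front face) (((x of disc_a in the frame of board between 0.016 and 0.24 m and y of disc_a in the frame of board between 0.075 and 0.135 m) or (x of disc_b in the frame of board between 0.016 and 0.24 m and y of disc_b in the frame of board between 0.075 and 0.135 m) or (x of disc_c in the frame of board between 0.016 and 0.24 m and y of disc_c in the frame of board between 0.075 and 0.135 m) or (x of disc_scored in the frame of board between 0.016 and 0.24 m and y of disc_scored in the frame of board between 0.075 and 0.135 m)) and ((x of disc_a in the frame of board between 0.016 and 0.24 m and y of disc_a in the frame of board between 0.005 and 0.065 m) or (x of disc_b in the frame of board between 0.016 and 0.24 m and y of disc_b in the frame of board between 0.005 and 0.065 m) or (x of disc_c in the frame of board between 0.016 and 0.24 m and y of disc_c in the frame of board between 0.005 and 0.065 m) or (x of disc_scored in the frame of board between 0.016 and 0.24 m and y of disc_scored in the frame of board between 0.005 and 0.065 m)) and ((x of disc_a in the frame of board between 0.016 and 0.24 m and y of disc_a in the frame of board between -0.065 and -0.005 m) or (x of disc_b in the frame of board between 0.016 and 0.24 m and y of disc_b in the frame of board between -0.065 and -0.005 m) or (x of disc_c in the frame of board between 0.016 and 0.24 m and y of disc_c in the frame of board between -0.065 and -0.005 m) or (x of disc_scored in the frame of board between 0.016 and 0.24 m and y of disc_scored in the frame of board between -0.065 and -0.005 m)) and ((x of disc_a in the frame of board between 0.016 and 0.24 m and y of disc_a in the frame of board between -0.135 and -0.075 m) or (x of disc_b in the frame of board between 0.016 and 0.24 m and y of disc_b in the frame of board between -0.135 and -0.075 m) or (x of disc_c in the frame of board between 0.016 and 0.24 m and y of disc_c in the frame of board between -0.135 and -0.075 m) or (x of disc_scored in the frame of board between 0.016 and 0.24 m and y of disc_scored in the frame of board between -0.135 and -0.075 m)) and z of each of disc_a, disc_b, disc_c, disc_scored in the frame of board below 0.016 m and angle between each of disc_a, disc_b, disc_c, disc_scored's own z axis and vertical below 0.15 rad and linear speed of each of disc_a, disc_b, disc_c, disc_scored below 0.02 m/s); the robot touches nothing.
It fails at once if a disc is lifted more than 12 mm off the board's floor or tipped up (z of any of disc_a, disc_b, disc_c, disc_scored in the frame of board above 0.022 m or angle between any of disc_a, disc_b, disc_c, disc_scored's own z axis and vertical above 0.45 rad).
It fails at once if the disc that has already scored is moved more than 15 mm (distance of disc_scored from where it was at the start of the episode above 0.015 m).
It fails at once if the mug is moved more than 20 mm or tipped (distance of mug from where it was at the start of the episode above 0.02 m or angle between mug's own z axis and vertical above 0.3 rad).
It fails at once if the hand-gel bottle is moved more than 20 mm or tipped (distance of pump_bottle from where it was at the start of the episode above 0.02 m or angle between pump_bottle's own z axis and vertical above 0.3 rad).
It fails at once if the biscuit plate is moved more than 20 mm or tipped (distance of biscuit_plate from where it was at the start of the episode above 0.02 m or angle between biscuit_plate's own z axis and vertical above 0.3 rad).
It also fails if it takes over 64 s, if anything falls off the work surface, if the arm or the gripper's body presses on something with over 40 N, if the wrist force passes 120 N, or if a joint passes its speed limit or range.

## Working session

There is one attempt and no reset: what is moved stays moved. The work goes in short steps, Python scripts to look and compute and a shell command to move; the robot and the scene stay as the last step left them, time stands still between calls to the robot, and variables do not carry over. Pictures are saved under pics/ and viewed, at most 10 in all, crops included, and the job is handed in when it is done.

```bash
mkdir -p pics; ls; cat > h.py <<'E'
import numpy as np, cv2
from bench import readout, viewer, job
from scipy.spatial.transform import Rotation as R
def cam(n):
    p=viewer.camera_params(n); s=readout.state()
    if 'mount' in p:
        T=np.eye(4);T[:3,:3]=R.from_rotvec(s['eef_rot']).as_matrix();T[:3,3]=s['tool_pos']
        M=T@np.array(p['mount'])
    else:
        M=np.eye(4);a=np.array(p['attitude'],float)
        M[:3,:3]=a if a.shape==(3,3) else R.from_rotvec(a).as_matrix() if a.size==3 else R.from_quat(a).as_matrix()
        M[:3,3]=p['position']
    K=np.array([[p['fx'],0,p['cx']],[0,p['fy'],p['cy']],[0,0,1.]])
    return M,K,np.array(p['dist'],float)
def ray(M,K,d,uv,z):
    q=cv2.undistortPoints(np.array(uv,float).reshape(-1,1,2),K,d)[:,0]
    r=np.c_[q[:,0],-q[:,1],-np.ones(len(q))]@M[:3,:3].T
    return M[:3,3]+r*((z-M[2,3])/r[:,2])[:,None]
E
python3 - <<'E'
from h import *
for n in ('side','top','wrist'):
    p=viewer.camera_params(n);print(n,p)
    im,d=viewer.snapshot(n); cv2.imwrite(f'pics/{n}0.png',im[:,:,::-1]); np.save(f'{n}0.npy',d)
print(readout.state())
E
```

```text
pics
side {'fx': 366.27873320892587, 'fy': 366.27873320892587, 'cx': 257.03710894290685, 'cy': 192.14463576247203, 'dist': array([-0.0702164,  0.       ,  0.       ,  0.       ,  0.       ]), 'position': array([ 231.57602318, -713.69180342,  713.67706241]), 'attitude': array([ 0.83448451, -0.20816002, -0.48827069])}
top {'fx': 430.3071939910086, 'fy': 430.3071939910086, 'cx': 259.70405441772607, 'cy': 187.45147705985394, 'dist': array([-0.00458018,  0.        ,  0.        ,  0.        ,  0.        ]), 'position': array([468.372495  , -39.44055469, 967.03492021]), 'attitude': array([ 0.10581071, -0.12148484, -1.58213998])}
wrist {'fx': 335.85568342505843, 'fy': 335.85568342505843, 'cx': 257.66265351517103, 'cy': 191.26344835707567, 'dist': array([-0.04337831,  0.        ,  0.        ,  0.        ,  0.        ]), 'mount': array([[-8.93872678e-04,  9.58096739e-01,  2.86443432e-01,
         8.35296737e+01],
       [ 9.99999588e-01,  8.11835400e-04,  4.05160140e-04,
        -6.97936055e-02],
       [ 1.55637690e-04,  2.86443677e-01, -9.58097070e-01,
        -1.79833707e+02],
       [ 0.00000000e+00,  0.00000000e+00,  0.00000000e+00,
         1.00000000e+00]])}
{'clock': 0.15, 'joint_pos': array([-1.33581976,  0.62912414,  0.03844947,  1.51807863, -0.02698767,
        0.99632252, -0.01998627]), 'joint_velocities': array([ 2.39972482e-04, -1.91649988e-03,  6.37157544e-04, -1.34674157e-03,
        3.19595630e-05, -1.91208766e-03, -2.42428540e-03]), 'joint_efforts': array([ 1.68314105e-03, -5.50087094e+01,  1.14518512e+00, -1.86811996e+01,
       -5.20884327e-02,  2.09315837e-02,  1.04308106e-04]), 'tool_pos': array([192.39824785, 620.36441797, 204.79066009]), 'eef_rot': array([-4.70617820e-01, -3.10594343e+00,  2.20069158e-03]), 'wrist_force': array([0.15540603, 0.22781369, 0.3067481 ]), 'torque': array([-0.0009223 , -0.04676374, -0.01002857]), 'gripper_force': 0.0, 'finger_gap': 93.69910484841893}
```

View pics/top0.png

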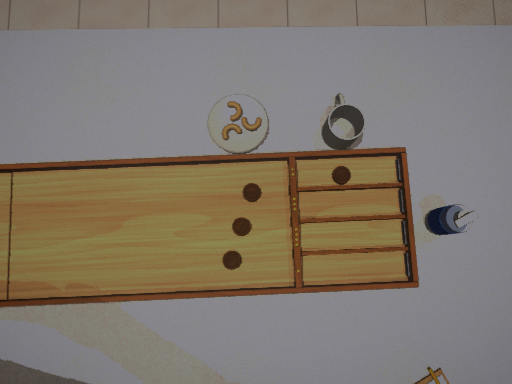

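View pics/side0.png

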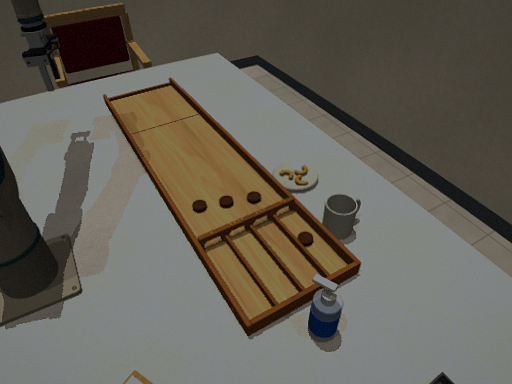

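The top view shows the board along -y of the world, with the scored disc at (341,175) behind the farthest gate (gate1). The three loose discs are at (252,192), (242,227) and (232,260). The side view agrees. The mug, plate and bottle are clear of the discs' paths.

```bash
python3 - <<'E'
from h import *
im=cv2.imread('pics/top0.png');M,K,d=cam('top')
c=cv2.resize(im[145:300,215:425],None,fx=3.8,fy=3.8,interpolation=cv2.INTER_CUBIC)
cv2.imwrite('pics/crop0.png',c)
g=im.max(2); m=(g<75).astype(np.uint8); m[:150]=0;m[300:]=0
n,l,st,ce=cv2.connectedComponentsWithStats(m)
for i in range(1,n):
    if 150<st[i,4]<600: print(ce[i],st[i],ray(M,K,d,ce[i],24)[0].round(1))
E
```

```text
[340.75193798 175.08139535] [332 166  18  19 258] [ 630.8 -230.9   24. ]
[251.56521739 192.28458498] [243 183  18  19 253] [594.9 -31.7  24. ]
[438.22945205 221.22431507] [425 205  34  30 584] [ 525.  -441.4   24. ]
[241.4375   226.328125] [233 218  18  18 256] [520.2  -8.7  24. ]
[231.72180451 259.55263158] [223 251  18  18 266] [448.9  12.9  24. ]
[154.60721443 293.06613226] [ 12 281 284  19 499] [380.7 177.9  24. ]
```

View pics/crop0.png

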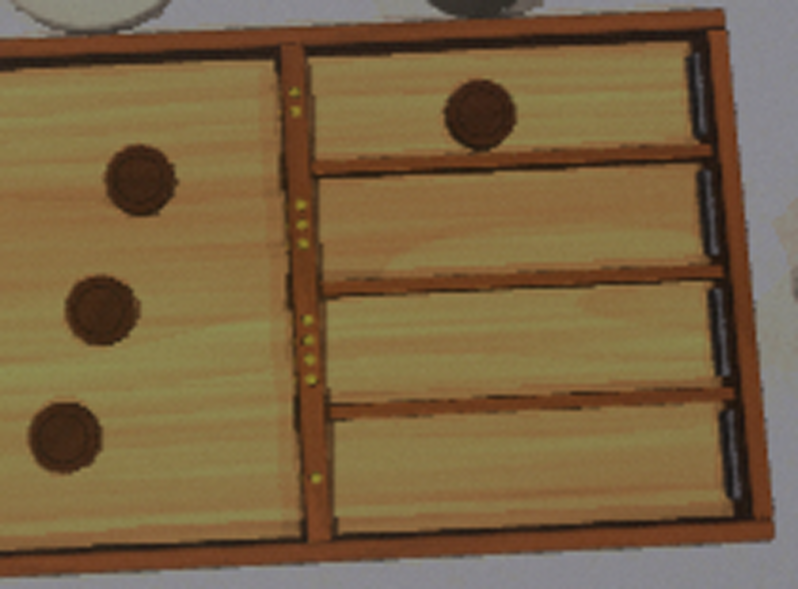

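The crop shows gate board top edges at crop x 280–305 (far rail) and 305–330 (near rail), plus the dividers and outer rail corners. I'll fit the board pose to these.

```bash
cat > b.py <<'E'
from h import *
from scipy.optimize import least_squares
M,K,d=cam('top')
# crop u,v, z, board x or None, board y or None
P=[(724,10,42,None,152),(20,38,42,None,152),(775,540,42,None,-152),(20,575,42,None,-152),
(280,50,54,0,None),(304,530,54,0,None),(306,50,54,14,None),(330,520,54,14,None),
(330,167,32,None,70),(700,153,32,None,70),(340,289,32,None,0),(710,272,32,None,0),(345,411,32,None,-70),(725,394,32,None,-70)]
W=[ray(M,K,d,[(215+p[0]/3.8-.4,145+p[1]/3.8-.4)],p[2])[0] for p in P]
def tob(q,w): 
    c,s=np.cos(q[2]),np.sin(q[2]);e=np.asarray(w)[...,:2]-q[:2];return np.stack([c*e[...,0]+s*e[...,1],-s*e[...,0]+c*e[...,1]],-1)
def res(q):
    r=[]
    for p,w in zip(P,W):
        b=tob(q,w)
        if p[3] is not None:r.append(b[0]-p[3])
        if p[4] is not None:r.append(b[1]-p[4])
    return r
q=least_squares(res,[520,-130,-1.5],x_scale=[100,100,1]).x
def tow(x,y):
    c,s=np.cos(q[2]),np.sin(q[2]);return np.array([q[0]+c*x-s*y,q[1]+s*x+c*y])
D=np.array([[630.8,-230.9],[594.9,-31.7],[520.2,-8.7],[448.9,12.9]])
E
python3 - <<'E'
from b import *
print(q,np.round(res(q),1)); print(tob(q,D).round(1))
for y in (105,35,-35,-105): print(y,tow(-60,y),tow(0,y),tow(40,y))
E
```

```text
[ 529.98625515 -116.12241921   -1.54363012] [-0.7 -1.   1.5  0.7  0.  -0.7  0.9 -0.2 -0.1 -0.7 -0.7  0.2  0.3  0.6]
[[ 117.5   97.7]
 [ -82.6   67.2]
 [-107.6   -6.9]
 [-131.2  -77.6]]
105 [633.31774077 -53.29245757] [ 634.9475124  -113.27031885] [ 636.03402682 -153.25555971]
35 [563.34356927 -55.19385781] [ 564.9733409  -115.17171909] [ 566.05985532 -155.15695995]
-35 [493.36939777 -57.09525805] [ 494.9991694  -117.07311933] [ 496.08568382 -157.05836019]
-105 [423.39522627 -58.99665829] [ 425.0249979  -118.97451957] [ 426.11151232 -158.95976043]
```

```bash
python3 -m handwheel '[0,0,0,0,0,0.138, 0,0,0,0,0,0.138, 0,0,0,0,0,0.138, 0,0,0,0,0,0.138, 0,0,0,0,0,0.138, 0,0,0,0,0,0.138, 0,0,0,0,0,0.138, 0,0,0,0,0,0.138, 0,0,0,0,0,0.139, 0,0,0,0,0,0]' 0.028
cat > t.py <<'E'
import sys
from b import *
def delta(x,y,z=None):
    s=readout.state();T=R.from_rotvec(s['eef_rot']).as_matrix();p=np.array(s['tool_pos'])
    w=np.r_[tow(x,y),p[2] if z is None else z]
    return (T.T@(w-p)).round(1)
s=readout.state();T=R.from_rotvec(s['eef_rot']).as_matrix()
print('clock',s['clock'],'board',tob(q,s['tool_pos']).round(1),'z',s['tool_pos'][2].round(1),'yaw err',np.degrees(np.arctan2(T[1,1],T[0,1])-q[2]-np.pi/2).round(2),'tilt',T[:,2].round(3),'F',s['wrist_force'].round(1),s['finger_gap'])
if len(sys.argv)>1: print('delta tool mm',delta(*map(float,sys.argv[1:])))
E
python3 t.py -125 67 120
```

```text
clock: 1.15
tool_pos: [192.4, 620.6, 205.0]
eef_rot: [2.191, 2.25, -0.001]
wrist_force: [-0.2, 0.8, -0.5]
finger_gap: 28.0
gripper_force: 0.0
clock 1.15 board [-745.6 -317.5] z 205.0 yaw err -0.02 tilt [ 0.    -0.001 -1.   ] F [-0.2  0.8 -0.5] 28.02754089481947
delta tool mm [-620.4  384.7   85.7]
```

```bash
python3 -m handwheel '[-0.031,0.019,0,0,0,0, -0.031,0.019,0,0,0,0, -0.031,0.019,0,0,0,0, -0.031,0.019,0,0,0,0, -0.031,0.019,0,0,0,0, -0.031,0.019,0,0,0,0, -0.031,0.019,0,0,0,0, -0.031,0.019,0,0,0,0, -0.031,0.019,0,0,0,0, -0.031,0.019,0,0,0,0]' >/dev/null
python3 -m handwheel '[-0.031,0.019,0,0,0,0, -0.031,0.019,0,0,0,0, -0.031,0.019,0,0,0,0, -0.031,0.019,0,0,0,0, -0.031,0.019,0,0,0,0, -0.031,0.019,0,0,0,0, -0.031,0.019,0.02,0,0,0, -0.031,0.019,0.02,0,0,0, -0.031,0.02,0.02,0,0,0, -0.030,0.02,0.02,0,0,0]' > /dev/null
python3 -m handwheel '[0,0,0,0,0,0,0,0,0,0,0,0]' >/dev/null
python3 t.py -125 67 15
python3 - <<'E'
from h import *
M,K,d=cam('wrist')
im,_=viewer.snapshot('wrist');cv2.imwrite('pics/w1.png',im[:,:,::-1])
E
```

```text
clock 3.35 board [-126.    64.1] z 124.7 yaw err 0.02 tilt [-0.002  0.    -1.   ] F [0.  1.3 0.3] 27.84350739011055
delta tool mm [ -1.    3.1 109.7]
```

View pics/w1.png

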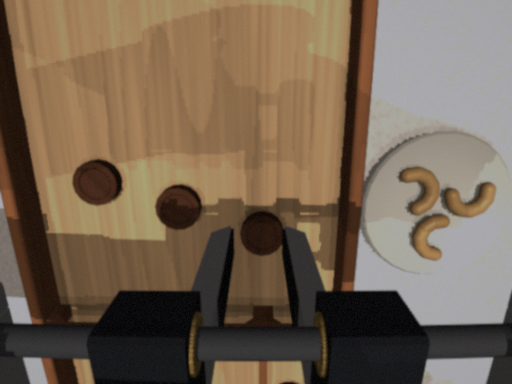

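The wrist view, with the gates towards the bottom, shows the discs at about (262,232), (179,207) and (98,182). I'll use it to cross-check their positions.

```bash
python3 - <<'E'
from b import *
M,K,d=cam('wrist')
print(tob(q,ray(M,K,d,[(262,232),(179,207),(98,182)],24)).round(1))
print(tob(q,ray(M,K,d,[(356,200),(19,200)],42)).round(1))
E
```

```text
[[ -88.6   68.2]
 [-112.5   -5.6]
 [-135.4  -75.5]]
[[-125.   145.6]
 [-124.6 -137.1]]
```

```bash
python3 -m handwheel '[0,0.003,0.025,0,0,0, 0,0,0.025,0,0,0, 0,0,0.025,0,0,0, 0,0,0.02,0,0,0, 0,0,0.008,0,0,0, 0,0,0.004,0,0,0, 0,0,0,0,0,0, 0,0,0,0,0,0]'
python3 t.py -105 67.5 15
```

```text
clock: 4.2
tool_pos: [594.9, 12.8, 19.6]
eef_rot: [2.19, 2.251, 0.002]
wrist_force: [-0.0, -0.5, -0.1]
finger_gap: 27.9
gripper_force: 0.0
clock 4.2 board [-127.1   68.4] z 19.6 yaw err 0.03 tilt [ 0.002  0.    -1.   ] F [-0.  -0.5 -0.1] 27.944659501784496
delta tool mm [-22.1  -0.9   4.6]
```

```bash
python3 -m handwheel '[-0.008,-0.001,0.005,0,0,0, -0.008,0,0,0,0,0, -0.007,0,0,0,0,0, -0.01,-0.005,0,0,0,0, -0.01,-0.0055,0,0,0,0, -0.01,-0.0055,0,0,0,0, -0.01,-0.0055,0,0,0,0, -0.01,-0.0055,0,0,0,0, -0.008,-0.0055,0,0,0,0, 0,0,0,0,0,0]'
python3 t.py -45 35 15
cat > look.py <<'E'
import sys
from b import *
im,_=viewer.snapshot('top');im=im[:,:,::-1].copy()
g=im.max(2); m=(g<75).astype(np.uint8); m[:150]=0;m[300:]=0
n,l,st,ce=cv2.connectedComponentsWithStats(m)
for i in range(1,n):
    if 100<st[i,4]<900: print(ce[i].round(1),st[i,4],tob(q,ray(M,K,d,ce[i],24)[0]).round(1))
if len(sys.argv)>1: cv2.imwrite('pics/'+sys.argv[1],cv2.resize(im[145:300,215:425],None,fx=3.8,fy=3.8,interpolation=cv2.INTER_CUBIC))
E
python3 look.py t2.png
```

```text
clock: 5.2
tool_pos: [561.7, -71.4, 13.5]
eef_rot: [-2.194, -2.248, 0.002]
wrist_force: [0.2, -0.6, -0.5]
finger_gap: 27.9
gripper_force: 0.0
clock 5.2 board [-43.8  32.9] z 13.5 yaw err -0.16 tilt [-0.001 -0.001 -1.   ] F [ 0.2 -0.6 -0.5] 27.933141974502377
delta tool mm [ 1.2  2.1 -1.5]
[121.8 165.3] 741 [-368.9  139.5]
[340.9 175.4] 216 [117.7  97. ]
[437.8 221.3] 524 [324.  -13.9]
```

View pics/t2.png

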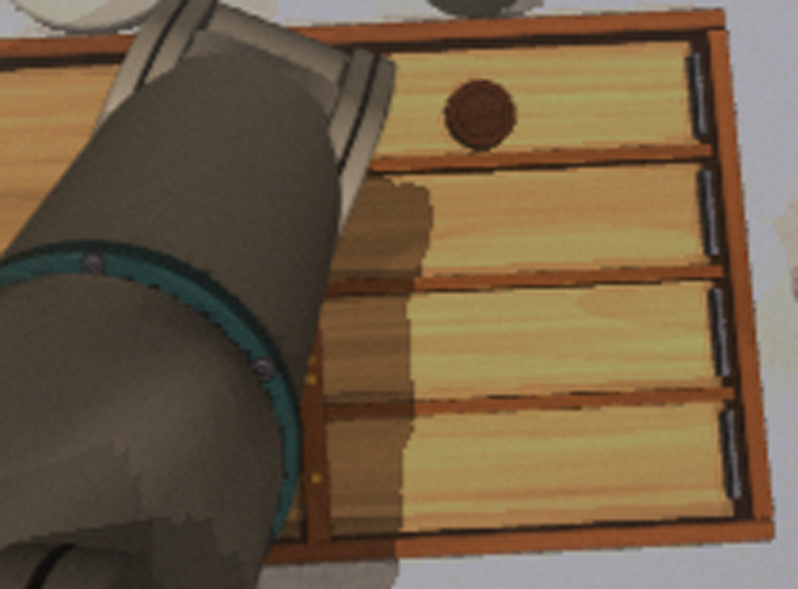

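The arm hides the gates from the top camera, and the scored disc is unmoved. I'll use the wrist and side views instead.

```bash
cat > duo.py <<'E'
import sys
from b import *
a,_=viewer.snapshot('wrist');b,_=viewer.snapshot('side')
b=cv2.resize(b[170:320,180:370],(640,505),interpolation=cv2.INTER_CUBIC)
a=cv2.resize(a[180:],None,fx=.0+505/384*.0+0.3,fy=.3) if 0 else a
np.save('w.npy',a)
cv2.imwrite('pics/'+sys.argv[1],np.hstack([b[:,:,::-1],np.vstack([cv2.resize(a,(160,120)),np.zeros((385,160,3),np.uint8)])[:,:,::-1]]))
E
python3 duo.py s1.png
```

```text
(no output)
```

View pics/s1.png

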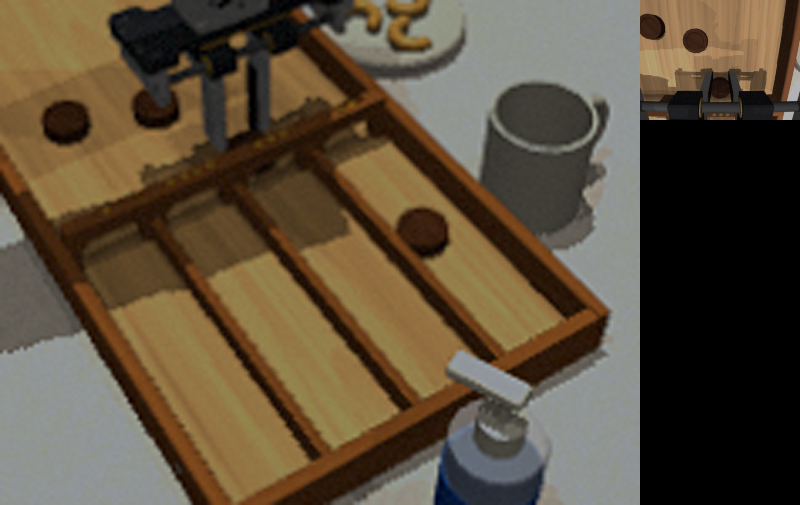

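Side view: the first disc is hidden behind the gate board by the fingers. In the wrist thumbnail it sits centred between the fingertips, at about full-frame (256,282). I'll check that figure.

```bash
python3 - <<'E'
from b import *
M,K,d=cam('wrist')
a=np.load('w.npy')
print(a[244:330:3,256].max(1), a[270,225:292:2].max(1))
print(tob(q,ray(M,K,d,[(256,250),(256,260),(256,282),(256,307)],24)).round(1))
E
python3 t.py -42 35 14.5
```

```text
[ 76  31  23  20  18  22  23  24  32  31  32  31  32  33  32  35  35  32
  42  43  38  33  36  40  79  92 109 105  24] [12 10  4 12 33 34 28 25 32 32 34 29 33 31 31 31 29 31 29 34 38 35 36 33
 34 31 34 33 35 32  6  5  5 12]
[[-45.2  33.5]
 [-39.   33.5]
 [-24.9  33.5]
 [ -8.1  33.4]]
clock 5.35 board [-46.3  34.3] z 13.4 yaw err 0.01 tilt [ 0.     0.001 -1.   ] F [-0.2 -0.1  0.6] 28.402537743868063
delta tool mm [-4.3  0.7 -1.1]
```

```bash
python3 -m handwheel '[0.006,0.001,0,0,0,0, 0,0,0,0,0,0, 0,0,0,0,0,0, -0.006,0,0,0,0,0, -0.008,0,0,0,0,0, -0.012,0,0,0,0,0, -0.016,0,0,0,0,0, 0,0,0,0,0,0, 0,0,0,0,0,0]' 0.010
python3 t.py -10 35; python3 duo.py s2.png; python3 - <<'E'
from b import *
M,K,d=cam('wrist')
E
```

```text
clock: 6.25
tool_pos: [564.8, -105.6, 13.5]
eef_rot: [-2.191, -2.25, -0.002]
wrist_force: [-0.2, 2.5, -0.1]
finger_gap: 10.1
gripper_force: 1.7
clock 6.25 board [-9.6 35.1] z 13.5 yaw err -0.05 tilt [-0.     0.001 -1.   ] F [-0.2  2.5 -0.1] 10.062483852852042
delta tool mm [ 0.4 -0.1  0. ]
```

View pics/s2.png

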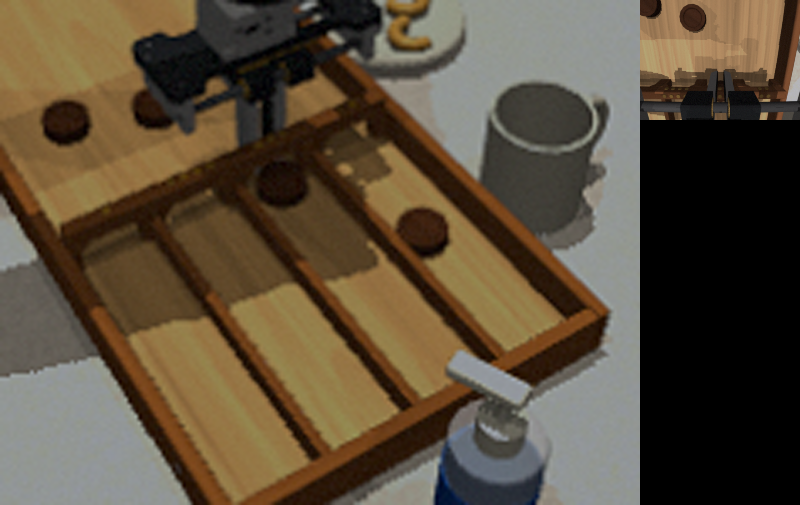

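The side view shows the first disc at (282,183), wholly inside compartment 2. Next is disc b, to gate 3.

```bash
python3 -m handwheel '[0.012,0,-0.005,0,0,0, 0.010,0,-0.02,0,0,0, 0.02,-0.006,-0.025,0,0,0, 0.03,-0.012,0,0,0,0, 0.03,-0.012,0,0,0,0, 0.03,-0.012,0,0,0,0, 0.01,0,0.015,0,0,0, 0,0,0.025,0,0,0, 0,0,0.010,0,0,0, 0,0,0,0,0,0]' 0.028
python3 t.py -132 -6.3 14; python3 t.py -45 -35|tail -1
python3 - <<'E'
from b import *
M,K,d=cam('wrist');im,_=viewer.snapshot('wrist')
m=(im.max(2)<70).astype(np.uint8);n,l,st,ce=cv2.connectedComponentsWithStats(m)
for i in range(1,n):
    if 300<st[i,4]: print(ce[i].round(),st[i],tob(q,ray(M,K,d,ce[i],24)[0]).round(1))
E
```

```text
clock: 7.35
tool_pos: [518.0, 34.8, 12.6]
eef_rot: [-2.191, -2.25, 0.004]
wrist_force: [-0.1, 0.5, 0.5]
finger_gap: 28.1
gripper_force: 0.0
clock 7.35 board [-151.2   -7.9] z 12.6 yaw err -0.04 tilt [-0.002 -0.001 -1.   ] F [-0.1  0.5  0.5] 28.074403867375203
delta tool mm [-19.2   1.6  -1.4]
delta tool mm [-106.2  -27.     0.2]
[224. 312.] [    0    52   512   332 53333] [-110.   -27.6]
[355. 241.] [334 230  37  25 347] [-156.1   45.6]
```

```bash
python3 -m handwheel '[-0.008,0.0015,-0.001,0,0,0, -0.006,0,0,0,0,0, -0.006,0,0,0,0,0, -0.014,-0.004,0,0,0,0, -0.014,-0.005,0,0,0,0, -0.014,-0.005,0,0,0,0, -0.014,-0.005,0,0,0,0, -0.014,-0.005,0,0,0,0, -0.016,-0.0045,0,0,0,0, 0,0,0,0,0,0]'
python3 t.py -45 -35 14
python3 - <<'E'
from b import *
M,K,d=cam('wrist');a,_=viewer.snapshot('wrist')
print(a[235:330:4,256].max(1), a[270,221:296:3].max(1))
E
```

```text
clock: 8.4
tool_pos: [494.4, -74.6, 15.0]
eef_rot: [2.196, 2.245, -0.001]
wrist_force: [-0.6, 1.0, -0.3]
finger_gap: 28.1
gripper_force: 0.0
clock 8.4 board [-42.5 -34.5] z 15.0 yaw err -0.29 tilt [ 0.    -0.002 -1.   ] F [-0.6  1.  -0.3] 28.104876236030112
delta tool mm [ 2.5 -0.5  1. ]
[ 80  79  80  36  22  19  26  28  35  33  35  37  34  29  29  43  40  36
  32  28  63 117 115  44] [53 15  9 11 34 38 36 36 37 34 36 36 35 35 33 34 29 33 34 37 35 20  5 10
 42]
```

```bash
python3 -m handwheel '[0.006,0,0,0,0,0, 0,0,0,0,0,0, 0,0,0,0,0,0, -0.006,0,0,0,0,0, -0.008,0,0,0,0,0, -0.012,0,0,0,0,0, -0.015,0,0,0,0,0, 0,0,0,0,0,0, 0,0,0,0,0,0]' 0.010
python3 t.py -10 -35; python3 duo.py s3.png
```

```text
clock: 9.35
tool_pos: [495.8, -107.6, 14.5]
eef_rot: [2.193, 2.249, -0.0]
wrist_force: [-0.5, -0.0, 0.1]
finger_gap: 9.8
gripper_force: 0.0
clock 9.35 board [ -9.5 -34. ] z 14.5 yaw err -0.1 tilt [ 0. -0. -1.] F [-0.5 -0.   0.1] 9.775120446074201
delta tool mm [ 0.5 -1.  -0. ]
```

View pics/s3.png

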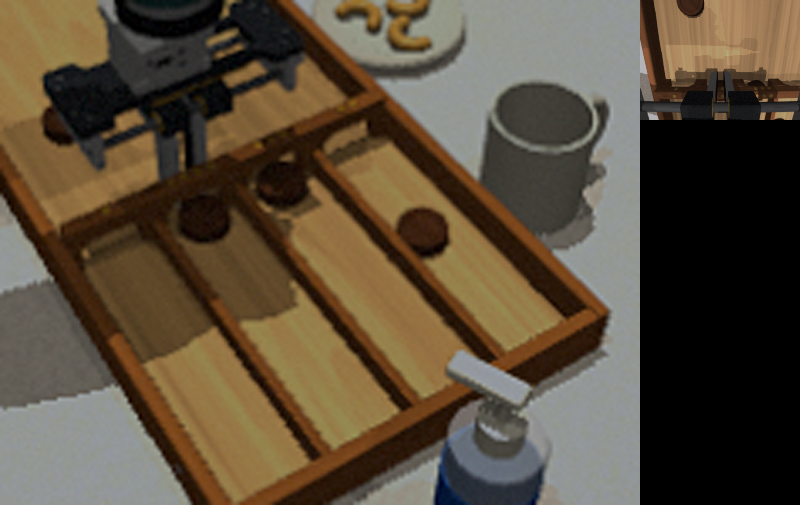

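The second disc, at (203,218), is through gate 3. The third goes to gate 4.

```bash
python3 -m handwheel '[0.012,0,-0.005,0,0,0, 0.010,0,-0.02,0,0,0, 0.02,-0.006,-0.025,0,0,0, 0.035,-0.012,0,0,0,0, 0.04,-0.012,0,0,0,0, 0.038,-0.012,0,0,0,0, 0.01,0,0.013,0,0,0, 0,0,0.025,0,0,0, 0,0,0.012,0,0,0, 0,0,0,0,0,0]' 0.028
python3 t.py -154 -77 14; python3 t.py -45 -105|tail -1
```

```text
clock: 10.45
tool_pos: [448.1, 57.7, 13.5]
eef_rot: [-2.19, -2.25, 0.004]
wrist_force: [-0.2, 0.1, 1.3]
finger_gap: 27.9
gripper_force: 0.0
clock 10.45 board [-176.   -77.1] z 13.5 yaw err -0.0 tilt [-0.003 -0.    -1.   ] F [-0.2  0.1  1.3] 27.87542044248803
delta tool mm [-22.    0.1  -0.5]
delta tool mm [-1.31e+02 -2.79e+01  1.00e-01]
```

```bash
python3 -m handwheel '[-0.009,0,0,0,0,0, -0.006,0,0,0,0,0, -0.008,0,0,0,0,0, -0.014,-0.004,0,0,0,0, -0.016,-0.004,0,0,0,0, -0.016,-0.004,0,0,0,0, -0.016,-0.004,0,0,0,0, -0.016,-0.004,0,0,0,0, -0.016,-0.004,0,0,0,0, -0.014,-0.004,0,0,0,0]'
python3 -m handwheel '[0,0,0,0,0,0,0,0,0,0,0,0]' >/dev/null
python3 t.py -45 -105 14
python3 - <<'E'
from b import *
a,_=viewer.snapshot('wrist')
print(a[235:330:4,256].max(1), a[270,221:296:3].max(1))
E
```

```text
clock: 11.45
tool_pos: [425.0, -76.0, 15.0]
eef_rot: [2.192, 2.248, 0.001]
wrist_force: [0.6, 0.1, -0.3]
finger_gap: 27.7
gripper_force: 0.1
clock 11.65 board [ -44.5 -103.8] z 14.8 yaw err -0.09 tilt [ 0.001  0.    -1.   ] F [0.1 0.1 0.1] 27.881134727323108
delta tool mm [ 0.4 -1.2  0.8]
[ 73  75  73  76  34  19  17  25  32  29  32  30  25  24  30  39  45  37
  35  33  31  74 114  44] [50  9  8 12 22 29 29 30 30 27 28 27 28 24 27 30 33 33 30 33 24 17  6  9
 37]
```

```bash
python3 -m handwheel '[0.006,-0.0005,0,0,0,0, 0,0,0,0,0,0, 0,0,0,0,0,0, -0.006,-0.0005,0,0,0,0, -0.008,0,0,0,0,0, -0.012,0,0,0,0,0, -0.015,0,0,0,0,0, 0,0,0,0,0,0, 0,0,0,0,0,0]' 0.010
python3 t.py -10 -105
python3 -m handwheel '[0.012,0,-0.005,0,0,0, 0.01,0,-0.025,0,0,0, 0.02,0,-0.04,0,0,0, 0.04,0,-0.03,0,0,0, 0.045,0,0,0,0,0, 0.045,0,0,0,0,0, 0.045,0,0,0,0,0, 0.045,0,0,0,0,0, 0.045,0,0,0,0,0, 0.045,0,0,0,0,0]' >/dev/null
python3 -m handwheel '[0,0,0,0,0,0,0,0,0,0,0,0]'
python3 look.py t3.png
```

```text
clock: 12.6
tool_pos: [424.9, -109.8, 14.5]
eef_rot: [-2.192, -2.25, -0.001]
wrist_force: [-0.2, 2.1, 0.2]
finger_gap: 9.7
gripper_force: 0.7
clock 12.6 board [  -9.1 -104.9] z 14.5 yaw err -0.07 tilt [ 0.  0. -1.] F [-0.2  2.1  0.2] 9.720241817132207
delta tool mm [ 0.9 -0.1  0. ]
clock: 13.8
tool_pos: [415.4, 242.7, 114.2]
eef_rot: [2.188, 2.253, -0.001]
wrist_force: [1.0, -0.4, -0.3]
finger_gap: 10.1
gripper_force: 0.0
[340.7 175.1] 253 [117.3  97.8]
[301.8 204.4] 174 [26.9 35.9]
[438.1 221.3] 571 [324.8 -14. ]
[303.6 235.8] 168 [ 27.1 -33.2]
[305.5 268.5] 170 [  27.2 -103.4]
```

View pics/t3.png

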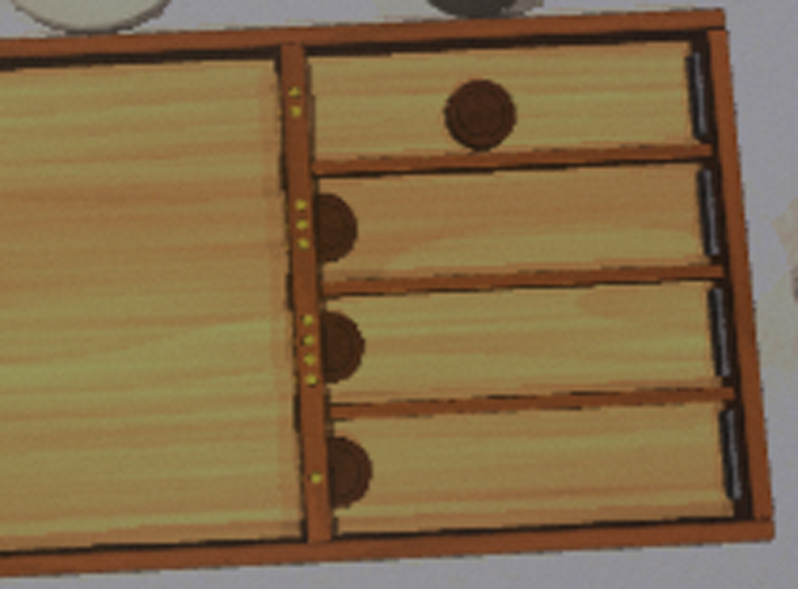

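All three discs lie behind the gates, partly hidden by the gate board, with right edges at crop x 357, 364 and 372. I'll work out their centres from those edges.

```bash
python3 - <<'E'
from b import *
for u,v in [(357,228),(364,346),(372,470),(515,114)]:
    print(tob(q,ray(M,K,d,[(215+u/3.8-.4,145+v/3.8-.4)],24)[0]).round(1)-[20,0])
E
```

```text
[21.8 34.7]
[ 21.8 -33.4]
[  22.3 -103.6]
[118.5  97.9]
```

```bash
python3 -c "
from bench import job;print(job.finish_job())"
```

```text
the job is handed in; nothing more can be done
None
```

I pushed the three discs through gates 2, 3 and 4, each with its centre measured about 21 mm past the front face (16 mm needed). The scored disc behind gate 1 did not move, and the job is handed in after about 14 s of robot time, with no verdict returned.

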